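# Pack the porcelain order by the sample

### The job

The piece lying on the small dark dish is the order sample, either a brush rest or an egg stand: pick every piece of that same kind out of the cluttered supply tray and put it in the cardboard carton, leaving the sample on its dish for now and all other pieces in the tray. Then push the loaded carton along the rollers all the way into the packing bay, up against its end wall, and finally put the sample back in the tray. Leave the bowl, the jar and the inkstone alone.

Things in the scene. Friction and masses are not known exactly. Their poses are not given: they have to be found in the camera images.
- tray: Fixed open wooden supply tray, outside 235 (own x) x 272 (own y) x 32 mm tall, walls and floor 5 mm thick; holds the brush rests, egg stands and an ink stick in disorder. Origin: centre of its underside, on the table.
- dish: Fixed flat square dark wooden sample dish, 80 x 80 x 5 mm, no rim, between the tray and the roller track. The one piece that lies on it at the start is the sample. Origin: centre of its underside.
- track: Fixed roller track, 400 mm long along own y, with 13 free-turning steel rollers (18 mm diameter, tops 45 mm above the table). Side rails rise 60 mm above the table, inner faces 83.5 mm either side of the middle line. Its +y end is the packing bay, its other end is open. Origin: centre of the track at table height.
- bay_end (a point): Foot of the packing bay's end wall: middle of its inner face at roller-top height, at own y = +195 mm of the track. The bay is the last 145 mm of the track before it; its plywood sides and end wall rise 90 mm above the table.
- carton: Open-topped cardboard carton standing on the rollers between the rails, outside 160 (own x, across the track) x 140 (own y, along it) x 45 mm tall, walls and floor 4 mm thick. Origin: centre of its underside. Against the bay's end wall its origin is at +125 mm along the track's own y.
- rest0: White glazed porcelain brush rest: a straight bar 56 mm long (own x) by 16 mm wide (own y) by 14 mm tall with three rounded humps along its top, 22 mm tall in the middle, 20 mm at the sides. Origin: centre of its underside, z up. 45 g. On the sample dish or in the tray at the start.
- stand0: White glazed porcelain egg stand: a square ring 34 x 34 mm, 18 mm tall (own z), with a 22 mm square opening through it. Origin: centre of its underside (in the opening), z up. 35 g. On the sample dish or in the tray at the start; when one of rest0 and stand0 is on the dish the other is in the tray.
- rest1: White glazed porcelain brush rest: a straight bar 56 mm long (own x) by 16 mm wide (own y) by 14 mm tall with three rounded humps along its top, 22 mm tall in the middle, 20 mm at the sides. Origin: centre of its underside, z up. 45 g. In the tray at the start, or absent.
- rest2: White glazed porcelain brush rest: a straight bar 56 mm long (own x) by 16 mm wide (own y) by 14 mm tall with three rounded humps along its top, 22 mm tall in the middle, 20 mm at the sides. Origin: centre of its underside, z up. 45 g. In the tray at the start, or absent.
- rest3: White glazed porcelain brush rest: a straight bar 56 mm long (own x) by 16 mm wide (own y) by 14 mm tall with three rounded humps along its top, 22 mm tall in the middle, 20 mm at the sides. Origin: centre of its underside, z up. 45 g. In the tray at the start, or absent.
- rest4: White glazed porcelain brush rest: a straight bar 56 mm long (own x) by 16 mm wide (own y) by 14 mm tall with three rounded humps along its top, 22 mm tall in the middle, 20 mm at the sides. Origin: centre of its underside, z up. 45 g. In the tray at the start, or absent.
- rest5: White glazed porcelain brush rest: a straight bar 56 mm long (own x) by 16 mm wide (own y) by 14 mm tall with three rounded humps along its top, 22 mm tall in the middle, 20 mm at the sides. Origin: centre of its underside, z up. 45 g. In the tray at the start, or absent.
- stand1: White glazed porcelain egg stand: a square ring 34 x 34 mm, 18 mm tall (own z), with a 22 mm square opening through it. Origin: centre of its underside (in the opening), z up. 35 g. In the tray at the start, or absent.
- stand2: White glazed porcelain egg stand: a square ring 34 x 34 mm, 18 mm tall (own z), with a 22 mm square opening through it. Origin: centre of its underside (in the opening), z up. 35 g. In the tray at the start, or absent.
- stand3: White glazed porcelain egg stand: a square ring 34 x 34 mm, 18 mm tall (own z), with a 22 mm square opening through it. Origin: centre of its underside (in the opening), z up. 35 g. In the tray at the start, or absent.
- stand4: White glazed porcelain egg stand: a square ring 34 x 34 mm, 18 mm tall (own z), with a 22 mm square opening through it. Origin: centre of its underside (in the opening), z up. 35 g. In the tray at the start, or absent.
- stand5: White glazed porcelain egg stand: a square ring 34 x 34 mm, 18 mm tall (own z), with a 22 mm square opening through it. Origin: centre of its underside (in the opening), z up. 35 g. In the tray at the start, or absent.
- ink1: Black ink stick, a plain flat bar 58 (own x) x 20 (own y) x 12 mm, in the tray. Origin: centre of its underside. 30 g.
- bowl: Bystander: blue ceramic water bowl, 84 mm across, 45 mm tall, beyond the work. Origin: centre of its underside.
- jar: Bystander: capped paint jar, 44 mm across, 50 mm tall, beyond the tray. Origin: centre of its underside.
- inkstone: Bystander: dark inkstone, 60 x 100 x 22 mm, beyond the track. Origin: centre of its underside.

How it is judged:
By the outcome, as a careful person would: the job done as asked, in the order asked, and still so for the second after the job is handed in, with the robot touching nothing.
Of rest1, rest2, rest3, rest4, rest5 only 3 to 5 are there at a start; the rules pass over those that are not, and their reading is None.
Of stand1, stand2, stand3, stand4, stand5 only 3 to 5 are there at a start; the rules pass over those that are not, and their reading is None.
At some moment in a run one of rest1, rest2, rest3, rest4, rest5, stand1, stand2, stand3, stand4, stand5 may be knocked a few centimetres aside while the robot is not near it.
Once in a run the grip may slacken for a moment while it holds something.
It also fails if it takes over 210 s, if anything falls off the work surface, if the arm or the gripper's body presses on something with over 40 N, if the wrist force passes 120 N, or if a joint passes its speed limit or range.

### The arm

A 6-joint arm with a two-finger parallel gripper is mounted at the origin on the work surface. World frame = base frame: x ahead of the robot, y to its left, z up, the work surface at z = 0. Lengths are in m, angles in rad, forces in N, time in s.
With the tool pointing down it reaches from about 0.35 to 0.8 m from the base axis. Payload 7.3 kg.
Tool frame: the origin (TCP) lies midway between the tips of the shut fingers; the grasp point (between the pads) lies 19 mm behind it; z points along the fingers, y is the line along which they close (so a half turn about z gives the same grasp; the last joint's range is limited). The gripper opens to 85 mm and grips with 20 to 120 N. Pads are 22 mm wide; open, the fingers measure 114 mm over their backs; the gripper's body (76 mm by 85 mm) begins 54 mm behind the grasp point. The pads swing forward as they close: fully open they stand 13 mm farther back than shut.
Start: joints at [-1.321, 0.342, 1.524, -0, 1.275, -0.146], TCP at [0.202, -0.484, 0.231] pointing down, gripper open.
Joint ranges: [-2.53, 2.53], [-0.77, 2.02], [0.04, 2.7], [-1, 4.14], [0.28, 2.66], [-3.11, 3.11]. Speed limits (rad/s): [2.57, 2.57, 3.14, 3.14, 3.14, 3.14].

### API

Orientations are given as [roll, pitch, yaw] about the fixed x, y, z axes, in that order (R = Rz(yaw) Ry(pitch) Rx(roll)).
In Python, from station import env gives the robot as it stands. The module is installed in compiled form; this text tells all that it offers.
- The arm moves only by the tool servo_tool, never from a script. Its argument "deltas" is a list of rows, each a list of 7 numbers: the shift along the tool's x, y, z as a fraction of full scale, then the turn, a rotation vector about the tool's x, y, z as a fraction of full scale, then the opening, from -1 (shut) to 1 (fully open). A call has 1 to 12 rows; each row shifts and turns the commanded pose from where the row before left it, along the tool's axes as they then stand; what a row does not reach is not made up. Full scale, the value 1, is 75 mm for a shift and 90 degrees for a turn. A row lasts 1/8 s, in which the tool goes at most 62.5 mm and 10.7 degrees, less where a joint would pass 70% of its speed; a pose out of reach is approached as far as the arm can. A call with a number of a shift or a turn outside -1 to 1 is refused whole. A call with a gripper value outside its range is refused whole. The fingers move at their own pace and stop on an object; "newtons" is the grip in N (left out, the last holds). Time passes only in rows, so rows that do not move let the fingers close. It gives the time, the measured TCP pose, the force, the opening and the grip force at its end, in the units of the state.
- env.get_state(): the state, without advancing time (a new reading comes with each control period).
- env.capture(name): name is "scene" or "top" or "wrist"; returns the picture (420x560x3 uint8, red, green, blue); there is no depth.
- env.camera_model(name): a dict with "fx", "fy", "cx", "cy" (pixels), "D" ([k1, k2, p1, p2, k3] as OpenCV has them; the pictures are not rectified), "position" and "orientation" of the camera in the world. Camera axes: x right, y up, looking along -z (the intrinsics and any distortion apply to the point x, -y, -z); pixel columns grow to the right and rows downward; lengths in m; the calibration is good to about 2 mm. A picture is of the moment at which its call begins: read the wrist's pose just before it. camera_model takes no time and is no camera call; for the wrist camera it gives the pose at the moment of the call.
- env.finish_job(): hands the job in; it is judged then, once.
Trained networks look in the newest picture that a camera, given by its name, has taken for a name from the list of things; names that differ only in an ending like _2 or _b are one class to them, and where a whole thing is asked for, a point or a joint stands for the part that bears it (a point fixed in the world has none). Each returns a list of dicts, best first, with "confidence" (0 to 1); they miss things now and then, are a little off and sometimes report something else, mostly with a low value. They report only what shows in the picture. A call takes as long as a camera call.
- env.spot_in(camera, query): "position" ([x, y, z] in m, in the coordinates of the camera as it stood for that picture, good to about 4 mm: the middle of the surface that is visible of it).
- env.silhouettes(camera, query): "pixels" (420x560 bool, what is visible of it).
- env.pinpoint(camera, query): "position" ([x, y, z] in m, in the coordinates of the camera as it stood for that picture, good to about 4 mm: a listed point, or the origin of a listed thing).
The state is a dict: "clock": time; "qpos": joint angles; "dq": joint speeds; "joint_torque": joint torques, N m; "position": TCP position; "tcp_rot": TCP orientation; "ft_force": force on the tool from outside, world axes, zero at the start; "ft_torque": the same for the moment, N m; "opening": opening from 0.0 (shut) to 1.0 (fully open); "grip_force": force on a finger pad.
Only numpy, scipy, OpenCV 4.12 (cv2) and the standard library are available. Lean on these libraries where they do the work, as an engineer would, in place of code of your own. Each camera call takes 0.05 s, during which the arm holds its last target. There are 200 camera calls.

## Working session

There is one attempt and no reset: what is moved stays moved. The work goes in short steps, Python scripts to look and compute and a tool call to move; the robot and the scene stay as the last step left them, time stands still between calls to the robot, and variables do not carry over. Pictures are saved under pics/ and viewed, at most 14 in all, crops included, and the job is handed in when it is done.

Besides the shell and the picture viewer there is one more tool, called after "Call:" as name(argument=value, ...) on one line, values as JSON. servo_tool: Moves the arm, as the interface text tells. Shift numbers are shares of 75 mm and turn numbers shares of 90 degrees, none past 1 either way. Its arguments: {"type":"object","properties":{"deltas":{"type":"array"},"newtons":{"type":"number"}},"required":["deltas"]}

```bash
mkdir -p pics
cat > h.py <<'E'
import numpy as np, cv2
from scipy.spatial.transform import Rotation as R
from station import env
def cm(n):
    m=env.camera_model(n); o=np.array(m["orientation"],float)
    Rm=o if o.shape==(3,3) else (R.from_euler('xyz',o).as_matrix() if o.size==3 else R.from_quat(o).as_matrix())
    K=np.array([[m["fx"],0,m["cx"]],[0,m["fy"],m["cy"]],[0,0,1.]])
    return K,np.array(m["D"],float),np.array(m["position"]),Rm
def pix2w(n,uv,z):
    K,D,p,Rm=cm(n)
    q=cv2.undistortPoints(np.array(uv,float).reshape(-1,1,2),K,D)[:,0]
    d=np.c_[q[:,0],-q[:,1],-np.ones(len(q))]@Rm.T
    return p+d*((z-p[2])/d[:,2])[:,None]
def w2pix(n,P):
    K,D,p,Rm=cm(n); c=(np.atleast_2d(P)-p)@Rm; c=c*[1,-1,-1]
    return cv2.projectPoints(c,np.zeros(3),np.zeros(3),K,D)[0][:,0]
def c2w(n,v):
    K,D,p,Rm=cm(n); return p+Rm@np.array(v)
def save(n,f):
    im=env.capture(n); cv2.imwrite(f"pics/{f}.png",im[:,:,::-1]); return im
E
python3 - <<'E'
from h import *
print(env.get_state()); 
for n in("scene","top","wrist"): print(n,env.camera_model(n))
save("top","top0");
np.set_printoptions(precision=3,suppress=True)
for q in("tray","dish","track","carton","bay_end","rest0","stand0","ink1"):
    r=env.pinpoint("top",q)
    print(q,[(round(d["confidence"],2),c2w("top",d["position"])) for d in r])
E
```

```text
{'clock': 0.0, 'qpos': array([-1.32098154e+00,  3.42773743e-01,  1.52503158e+00, -1.35236536e-05,
        1.27541895e+00, -1.45976539e-01]), 'dq': array([-4.57190550e-04, -1.29293279e-03, -6.39562433e-05,  1.87735569e-04,
        6.55423665e-04, -1.12153777e-03]), 'joint_torque': array([ 1.94975357e-03, -4.33670461e+01, -2.46003985e+01,  8.94356299e-05,
        7.83763215e-03,  9.92340034e-06]), 'position': array([ 0.2023324 , -0.48399615,  0.23059441]), 'tcp_rot': array([-3.13997651e+00, -2.24539021e-04,  3.95795087e-01]), 'ft_force': array([0.6428547 , 0.31147577, 0.36256981]), 'ft_torque': array([-0.02244102, -0.05163497,  0.04433206]), 'grip_force': 0.0, 'opening': 0.9982530429654858}
scene {'fx': 418.1041208230421, 'fy': 418.1041208230421, 'cx': 276.4849711196735, 'cy': 211.98331696081198, 'D': array([-0.04613883,  0.        ,  0.        ,  0.        ,  0.        ]), 'position': array([ 1.16994158, -0.49795573,  0.53992903]), 'orientation': array([ 1.01606481, -0.00624809,  0.7967645 ])}
top {'fx': 404.2165144762353, 'fy': 404.2165144762353, 'cx': 281.912174594843, 'cy': 203.671
[... 621 characters left out ...]
02]))]
track [(0.83, array([ 0.544,  0.223, -0.004]))]
carton [(0.75, array([0.539, 0.136, 0.044]))]
bay_end [(0.92, array([0.564, 0.419, 0.042])), (0.18, array([ 0.602, -0.358,  0.006]))]
rest0 [(0.73, array([ 0.528, -0.351,  0.003])), (0.6, array([ 0.525, -0.235,  0.008])), (0.58, array([ 0.615, -0.046,  0.004])), (0.45, array([ 0.545,  0.225, -0.006])), (0.44, array([ 0.455, -0.176,  0.006]))]
stand0 [(0.76, array([ 0.529, -0.294, -0.001])), (0.75, array([ 0.456, -0.233,  0.003])), (0.69, array([ 0.603, -0.358,  0.005])), (0.59, array([ 0.455, -0.353,  0.007])), (0.47, array([ 0.598, -0.231,  0.005])), (0.46, array([ 0.602, -0.292,  0.004]))]
ink1 [(0.61, array([ 0.529, -0.178,  0.005]))]
```

View pics/top0.png

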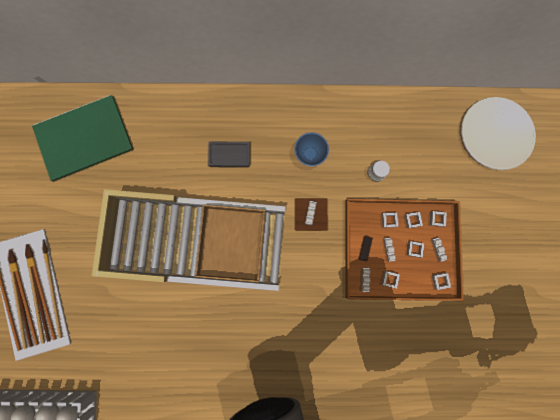

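The sample on the dish at (310,213) is a brush rest. The tray holds three brush rests, at (366,280), (390,250) and (440,250), six egg stands and the ink stick at (366,248). Next I measure them precisely.

```bash
cat >> h.py <<'E'
np.set_printoptions(precision=4,suppress=True)
def rects(n,q,z,cmin=0.3):
    for d in env.silhouettes(n,q):
        if d["confidence"]<cmin: continue
        v,u=np.nonzero(d["pixels"])
        if len(u)<8: continue
        W=pix2w(n,np.c_[u,v],z)[:,:2]
        (c,s,_)=cv2.minAreaRect((W*1000).astype(np.float32))
        w,V=np.linalg.eigh(np.cov(W.T)); a=np.degrees(np.arctan2(V[1,1],V[0,1]))
        a=(a+90)%180-90
        print(q,round(d["confidence"],2),"px",u.mean().round(),v.mean().round(),"ctr",W.mean(0),"rectc",np.array(c)/1000,np.array(s),"yaw",a.round(1))
E
python3 - <<'E'
from h import *
im=save("top","top1")
for q,z in(("rest0",.022),("stand0",.02),("ink1",.015),("carton",.09),("dish",.005),("tray",.032)): rects("top",q,z)
# tray/carton/track corners by hand
big=cv2.resize(im[180:310,85:475],None,fx=2.05,fy=2.05,interpolation=cv2.INTER_CUBIC)
g=big[:,:,::-1]
cv2.imwrite("pics/crop1.png",g)
E
```

```text
rest0 0.73 px 365.0 280.0 ctr [ 0.456  -0.1711] rectc [ 0.4565 -0.1711] [17.0925 53.7133] yaw -3.9
rest0 0.72 px 439.0 250.0 ctr [ 0.5262 -0.3504] rectc [ 0.5268 -0.3505] [56.2388 23.6187] yaw 18.6
rest0 0.55 px 310.0 211.0 ctr [ 0.6184 -0.0431] rectc [ 0.6171 -0.042 ] [15.1017 52.1046] yaw -11.9
rest0 0.44 px 389.0 248.0 ctr [ 0.5293 -0.2296] rectc [ 0.5283 -0.2292] [56.9063 22.1323] yaw 8.0
stand0 0.64 px 390.0 279.0 ctr [ 0.4577 -0.2304] rectc [ 0.4573 -0.2306] [37.4733 33.9326] yaw 83.1
stand0 0.64 px 415.0 249.0 ctr [ 0.5287 -0.2932] rectc [ 0.5288 -0.293 ] [39.2357 35.2736] yaw 77.1
stand0 0.61 px 438.0 220.0 ctr [ 0.5974 -0.3508] rectc [ 0.599  -0.3509] [36.6501 30.9753] yaw 83.3
stand0 0.6 px 413.0 220.0 ctr [ 0.5984 -0.2909] rectc [ 0.5983 -0.291 ] [37.8939 40.4316] yaw -77.4
stand0 0.53 px 389.0 220.0 ctr [ 0.5972 -0.2321] rectc [ 0.5973 -0.2331] [33.7477 38.7581] yaw 82.9
stand0 0.46 px 441.0 281.0 ctr [ 0.4529 -0.352 ] rectc [ 0.453  -0.3522] [36.0579 40.5957] yaw 81.5
ink1 0.51 px 365.0 248.0 ctr [ 0.5297 -0.1742] rectc [ 0.5301 -0.1744] [21.9609 57.8012] yaw -15.9
carton 0.62 px 230.0 243.0 ctr [0.5382 0.1387] rectc [0.5387 0.1385] [142.9922 162.776 ] yaw -2.0
carton 0.32 px 311.0 149.0 ctr [ 0.7519 -0.0391] rectc [ 0.7522 -0.0394] [72.9427 75.9628] yaw -20.5
dish 0.58 px 311.0 215.0 ctr [ 0.6102 -0.0462] rectc [ 0.6114 -0.0457] [80.7753 76.0982] yaw 56.4
tray 0.56 px 402.0 250.0 ctr [ 0.5268 -0.2587] rectc [ 0.5285 -0.2619] [276.8494 235.2835] yaw 84.5
```

View pics/crop1.png

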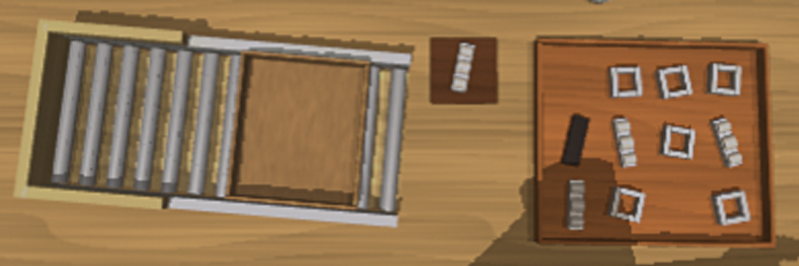

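The crop confirms it: rests at crop (463,67) on the dish, and (623,142), (727,142), (575,205) in the tray. Next is a move planner.

```bash
cat >> h.py <<'E'
def plan(wps,start=None,vmax=0.6):
    """wps: (x,y,z,yaw_deg,open[,nhold]); prints rounded rows"""
    s=env.get_state(); p=np.array(s["position"]); Rm=R.from_euler('xyz',s["tcp_rot"])
    rows=[]
    for w in wps:
        t=np.array(w[:3]); Rt=R.from_euler('xyz',[np.pi,0,np.radians(w[3])])
        n=max(1,int(np.ceil(max(np.linalg.norm(t-p)/.075/vmax,np.degrees((Rm.inv()*Rt).magnitude())/9.5))))
        for i in range(n):
            k=n-i
            d=np.round(Rm.inv().apply((t-p)/k)/.075,2 if k>1 else 3)
            rv=np.round((Rm.inv()*Rt).as_rotvec()/k/(np.pi/2),3)
            p=p+Rm.apply(d*.075); Rm=Rm*R.from_rotvec(rv*np.pi/2)
            rows.append([*map(float,d),*map(float,rv),w[4]])
        for i in range(w[5] if len(w)>5 else 0): rows.append([0]*6+[w[4]])
    print(len(rows)); print(str([[round(v+0.0,3) for v in r] for r in rows]))
def wrist(q="rest0",z=.024):
    s=env.get_state(); im=env.capture("wrist"); rects("wrist",q,z); return im
E
python3 - <<'E'
from h import *
plan([(.40,-.40,.20,20,.0),(.527,-.351,.12,18,-.1,1)])
E
```

```text
10
[[0.57, 0.0, 0.08, 0.0, 0.0, 0.006, 0.0], [0.57, -0.01, 0.08, 0.0, 0.0, 0.006, 0.0], [0.57, -0.02, 0.09, 0.0, 0.0, 0.006, 0.0], [0.58, -0.02, 0.08, 0.0, 0.0, 0.006, 0.0], [0.573, -0.027, 0.088, 0.0, 0.0, 0.006, 0.0], [0.45, -0.01, 0.27, 0.0, 0.0, 0.005, -0.1], [0.45, -0.01, 0.27, 0.0, 0.0, 0.006, -0.1], [0.46, -0.02, 0.26, 0.0, 0.0, 0.005, -0.1], [0.454, -0.019, 0.267, 0.0, 0.0, 0.006, -0.1], [0.0, 0.0, 0.0, 0.0, 0.0, 0.0, -0.1]]
```

Call:
servo_tool(deltas=[[0.57, 0, 0.08, 0, 0, 0.006, 0], [0.57, -0.01, 0.08, 0, 0, 0.006, 0], [0.57, -0.02, 0.09, 0, 0, 0.006, 0], [0.58, -0.02, 0.08, 0, 0, 0.006, 0], [0.57, -0.03, 0.09, 0, 0, 0.006, 0], [0.45, -0.01, 0.27, 0, 0, 0.005, -0.1], [0.45, -0.01, 0.27, 0, 0, 0.006, -0.1], [0.46, -0.02, 0.26, 0, 0, 0.005, -0.1], [0.46, -0.02, 0.27, 0, 0, 0.006, -0.1], [0, 0, 0, 0, 0, 0, -0.1]], newtons=30)

```text
clock: 2.05
position: [0.528, -0.3487, 0.1173]
tcp_rot: [-3.139, 0.002, 0.317]
ft_force: [-0.3, -0.3, 0.3]
opening: 0.449
grip_force: 0.0
```

Run:
```python
from h import *
s=env.get_state();print(s["position"],s["tcp_rot"],s["opening"])
save("wrist","w0"); rects("wrist","rest0",.024)
env.capture("top");rects("top","rest0",.024)
```

```text
[ 0.528  -0.3487  0.1173] [-3.1386  0.0015  0.3169] 0.44946204670291706
rest0 0.93 px 150.0 170.0 ctr [ 0.5303 -0.2382] rectc [ 0.5294 -0.2378] [56.687  22.7396] yaw 8.3
rest0 0.58 px 72.0 223.0 ctr [ 0.4621 -0.1814] rectc [ 0.4615 -0.1806] [26.4361 60.9975] yaw -6.7
rest0 0.57 px 284.0 210.0 ctr [ 0.5311 -0.3549] rectc [ 0.5301 -0.3556] [56.841  15.7697] yaw 17.1
rest0 0.71 px 439.0 249.0 ctr [ 0.5283 -0.3494] rectc [ 0.5281 -0.35  ] [56.8081 25.4304] yaw 16.9
rest0 0.6 px 310.0 213.0 ctr [ 0.6126 -0.0418] rectc [ 0.614  -0.0412] [19.5557 57.4203] yaw -12.1
rest0 0.56 px 365.0 279.0 ctr [ 0.4569 -0.1713] rectc [ 0.4569 -0.1712] [19.7092 58.045 ] yaw -5.7
rest0 0.46 px 389.0 249.0 ctr [ 0.5279 -0.2289] rectc [ 0.5279 -0.2293] [54.0165 20.2483] yaw 9.9
```

View pics/w0.png

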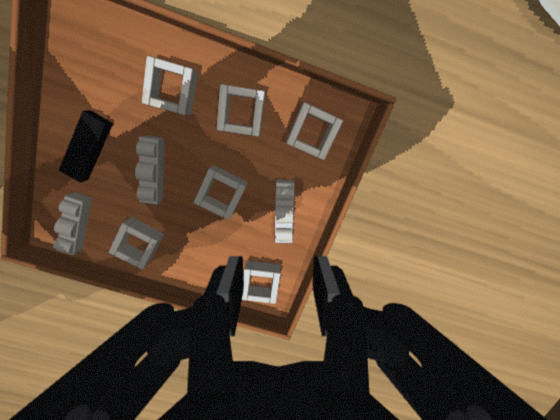

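The rest sits at (284,210), slightly right of the gripper's centre line, and its neighbours are clear of the fingers.

Run:
```python
from h import *
plan([(.529,-.353,.05,17,-.15),(.529,-.353,.010,17,-.15,1),(.529,-.353,.009,17,-1,5)],vmax=.5)
```

```text
11
[[0.01, 0.01, 0.47, 0.0, 0.0, 0.005, -0.15], [0.014, 0.019, 0.468, 0.001, 0.0, 0.006, -0.15], [0.0, 0.0, 0.27, 0.0, 0.0, 0.0, -0.15], [-0.001, 0.0, 0.263, 0.0, 0.0, 0.0, -0.15], [0.0, 0.0, 0.0, 0.0, 0.0, 0.0, -0.15], [0.0, 0.001, 0.014, 0.0, 0.0, 0.0, -1.0], [0.0, 0.0, 0.0, 0.0, 0.0, 0.0, -1.0], [0.0, 0.0, 0.0, 0.0, 0.0, 0.0, -1.0], [0.0, 0.0, 0.0, 0.0, 0.0, 0.0, -1.0], [0.0, 0.0, 0.0, 0.0, 0.0, 0.0, -1.0], [0.0, 0.0, 0.0, 0.0, 0.0, 0.0, -1.0]]
```

Call:
servo_tool(deltas=[[0.01, 0.02, 0.47, 0, 0, 0.005, -0.15], [0.01, 0.02, 0.47, 0, 0, 0.006, -0.15], [0, 0, 0.27, 0, 0, 0, -0.15], [0, 0, 0.26, 0, 0, 0, -0.15], [0, 0, 0, 0, 0, 0, -0.15], [0, 0, 0.01, 0, 0, 0, -1], [0, 0, 0, 0, 0, 0, -1], [0, 0, 0, 0, 0, 0, -1], [0, 0, 0, 0, 0, 0, -1]])

```text
clock: 3.38
position: [0.53, -0.3536, 0.0098]
tcp_rot: [3.14, -0.001, 0.297]
ft_force: [-0.0, 0.6, 6.3]
opening: 0.175
grip_force: 32.4
```

Run:
```python
from h import *
s=env.get_state();print(s["position"],s["tcp_rot"],s["opening"],s["grip_force"])
plan([(.529,-.353,.13,17,-1),(.54,.0,.16,5,-1),(.57,.10,.15,-5,-1,1)])
```

```text
[ 0.53   -0.3536  0.0098] [ 3.1396 -0.0011  0.2969] 0.1746399337928437 32.38422453403473
15
[[0.0, 0.0, -0.53, 0.0, 0.0, 0.0, -1.0], [0.0, 0.0, -0.54, 0.001, 0.0, 0.0, -1.0], [-0.009, -0.009, -0.533, 0.0, -0.001, 0.0, -1.0], [0.19, -0.56, -0.05, 0.0, 0.0, 0.017, -1.0], [0.17, -0.56, -0.05, 0.0, 0.0, 0.017, -1.0], [0.16, -0.57, -0.05, 0.0, 0.0, 0.017, -1.0], [0.15, -0.57, -0.05, 0.0, 0.0, 0.016, -1.0], [0.13, -0.57, -0.05, 0.0, 0.0, 0.017, -1.0], [0.11, -0.58, -0.05, 0.0, 0.0, 0.016, -1.0], [0.1, -0.58, -0.05, 0.0, 0.0, 0.017, -1.0], [0.088, -0.581, -0.052, 0.0, 0.0, 0.016, -1.0], [0.17, -0.43, 0.04, 0.0, 0.0, 0.037, -1.0], [0.15, -0.44, 0.05, 0.0, 0.0, 0.037, -1.0], [0.119, -0.449, 0.042, 0.0, 0.0, 0.038, -1.0], [0.0, 0.0, 0.0, 0.0, 0.0, 0.0, -1.0]]
```

Call:
servo_tool(deltas=[[0, 0, -0.53, 0, 0, 0, -1], [0, 0, -0.54, 0, 0, 0, -1], [0, 0, -0.53, 0, 0, 0, -1], [0.19, -0.56, -0.05, 0, 0, 0.017, -1], [0.17, -0.56, -0.05, 0, 0, 0.017, -1], [0.16, -0.57, -0.05, 0, 0, 0.017, -1], [0.15, -0.57, -0.05, 0, 0, 0.016, -1], [0.13, -0.57, -0.05, 0, 0, 0.017, -1], [0.11, -0.58, -0.05, 0, 0, 0.016, -1], [0.1, -0.58, -0.05, 0, 0, 0.017, -1], [0.09, -0.58, -0.05, 0, 0, 0.016, -1]], newtons=50)

```text
clock: 4.75
position: [0.5403, 0.0015, 0.1587]
tcp_rot: [-3.142, 0.0, 0.087]
ft_force: [0.2, -0.0, 0.2]
opening: 0.168
grip_force: 51.2
```

Run:
```python
from h import *
s=env.get_state();print(s["position"],s["tcp_rot"],s["opening"],s["grip_force"])
save("top","top2"); rects("top","carton",.09,.5); rects("top","rest0",.024)
plan([(.575,.115,.14,-5,-1),(.575,.115,.057,-5,-1,2)],vmax=.5)
```

```text
[0.5403 0.0015 0.1587] [-3.1416  0.0001  0.0872] 0.1681417532892598 51.22334182262421
carton 0.59 px 224.0 243.0 ctr [0.5389 0.1522] rectc [0.5396 0.1496] [119.4701 160.5163] yaw 0.1
rest0 0.72 px 365.0 280.0 ctr [ 0.4562 -0.1707] rectc [ 0.4567 -0.1708] [18.8405 53.472 ] yaw -4.6
rest0 0.72 px 311.0 149.0 ctr [ 0.7709 -0.0452] rectc [ 0.7709 -0.0452] [81.972  81.1681] yaw 57.7
rest0 0.7 px 389.0 249.0 ctr [ 0.5275 -0.2292] rectc [ 0.5279 -0.2294] [52.9197 19.3205] yaw 9.1
rest0 0.6 px 365.0 248.0 ctr [ 0.5302 -0.1731] rectc [ 0.5306 -0.1732] [19.4443 57.3937] yaw -14.6
9
[[0.15, -0.37, 0.06, 0.0, 0.0, 0.028, -1.0], [0.13, -0.37, 0.06, 0.0, 0.0, 0.029, -1.0], [0.12, -0.38, 0.06, 0.0, 0.0, 0.028, -1.0], [0.099, -0.375, 0.069, 0.0, 0.0, 0.029, -1.0], [0.0, 0.0, 0.37, 0.0, 0.0, 0.0, -1.0], [0.0, 0.0, 0.37, 0.0, 0.0, 0.0, -1.0], [0.0, 0.0, 0.367, 0.0, 0.0, 0.0, -1.0], [0.0, 0.0, 0.0, 0.0, 0.0, 0.0, -1.0], [0.0, 0.0, 0.0, 0.0, 0.0, 0.0, -1.0]]
```

Call:
servo_tool(deltas=[[0.15, -0.37, 0.06, 0, 0, 0.028, -1], [0.13, -0.37, 0.06, 0, 0, 0.029, -1], [0.12, -0.38, 0.06, 0, 0, 0.028, -1], [0.1, -0.38, 0.07, 0, 0, 0.029, -1], [0, 0, 0.37, 0, 0, 0, -1], [0, 0, 0.37, 0, 0, 0, -1], [0, 0, 0.37, 0, 0, 0, -1], [0, 0, 0, 0, 0, 0, -1], [0, 0, 0, 0, 0, 0, -0.3], [0, 0, 0, 0, 0, 0, -0.3], [0, 0, -0.4, 0, 0, 0, -0.3], [0, 0, -0.6, 0, 0, 0, -0.3]])

```text
clock: 6.4
position: [0.5749, 0.1131, 0.1316]
tcp_rot: [3.141, 0.003, -0.091]
ft_force: [0.6, 0.0, -1.0]
opening: 0.351
grip_force: 0.0
```

Run:
```python
from h import *
s=env.get_state();print(s["position"],s["tcp_rot"],s["opening"],s["ft_force"])
plan([(.56,.03,.16,5,-.15),(.53,-.235,.11,9,-.15,1)])
```

```text
[0.5749 0.1131 0.1316] [ 3.141   0.0027 -0.0912] 0.35111198870802834 [ 0.6124  0.0467 -1.0188]
10
[[-0.05, 0.56, -0.19, 0.0, 0.001, -0.057, -0.15], [-0.098, 0.555, -0.188, 0.0, 0.001, -0.057, -0.15], [-0.1, 0.5, 0.1, 0.0, 0.0, -0.006, -0.15], [-0.11, 0.5, 0.09, 0.0, 0.0, -0.006, -0.15], [-0.11, 0.49, 0.1, 0.0, 0.0, -0.006, -0.15], [-0.11, 0.49, 0.09, 0.0, 0.0, -0.007, -0.15], [-0.12, 0.5, 0.1, 0.0, 0.0, -0.006, -0.15], [-0.13, 0.49, 0.09, 0.0, 0.0, -0.007, -0.15], [-0.129, 0.491, 0.098, 0.0, 0.0, -0.006, -0.15], [0.0, 0.0, 0.0, 0.0, 0.0, 0.0, -0.15]]
```

Call:
servo_tool(deltas=[[-0.05, 0.56, -0.19, 0, 0, -0.057, -0.15], [-0.1, 0.56, -0.19, 0, 0, -0.057, -0.15], [-0.1, 0.5, 0.1, 0, 0, -0.006, -0.15], [-0.11, 0.5, 0.09, 0, 0, -0.006, -0.15], [-0.11, 0.49, 0.1, 0, 0, -0.006, -0.15], [-0.11, 0.49, 0.09, 0, 0, -0.007, -0.15], [-0.12, 0.5, 0.1, 0, 0, -0.006, -0.15], [-0.13, 0.49, 0.09, 0, 0, -0.007, -0.15], [-0.13, 0.49, 0.1, 0, 0, -0.006, -0.15], [0, 0, 0, 0, 0, 0, -0.15]])

```text
clock: 7.65
position: [0.5299, -0.2376, 0.1096]
tcp_rot: [3.141, 0.0, 0.154]
ft_force: [-0.1, 0.3, -0.0]
opening: 0.423
grip_force: 0.0
```

Run:
```python
from h import *
env.capture("wrist"); rects("wrist","rest0",.024)
env.capture("wrist"); rects("wrist","rest0",.024)
s=env.get_state();print(s["position"],s["tcp_rot"],s["opening"],s["ft_force"])
```

```text
rest0 0.93 px 199.0 274.0 ctr [ 0.4659 -0.1739] rectc [ 0.4635 -0.174 ] [18.1403 62.4131] yaw -6.2
rest0 0.9 px 38.0 67.0 ctr [ 0.6159 -0.0487] rectc [ 0.6149 -0.047 ] [29.9496 55.1253] yaw -12.9
rest0 0.89 px 272.0 213.0 ctr [ 0.5331 -0.2301] rectc [ 0.5321 -0.23  ] [57.5808 15.4283] yaw 9.8
rest0 0.87 px 201.0 273.0 ctr [ 0.4675 -0.175 ] rectc [ 0.4638 -0.1753] [18.3249 61.61  ] yaw -6.6
rest0 0.79 px 275.0 215.0 ctr [ 0.5325 -0.2319] rectc [ 0.5315 -0.232 ] [57.1816 15.851 ] yaw 9.9
rest0 0.57 px 42.0 68.0 ctr [ 0.6158 -0.0504] rectc [ 0.6148 -0.0492] [29.9702 55.6553] yaw -13.6
[ 0.5308 -0.2342  0.1102] [ 3.1414 -0.0005  0.1578] 0.4261017814592113 [-0.5249  0.184  -0.2985]
```

Run:
```python
from h import *
plan([(.530,-.2325,.05,10,-.15),(.530,-.2325,.009,10,-.15)],vmax=.5)
```

```text
4
[[0.0, -0.01, 0.4, 0.0, 0.0, -0.005, -0.15], [-0.007, -0.015, 0.403, 0.0, 0.0, -0.006, -0.15], [0.0, 0.0, 0.27, 0.0, 0.0, 0.0, -0.15], [0.0, 0.0, 0.277, 0.0, 0.0, 0.0, -0.15]]
```

Call:
servo_tool(deltas=[[0, -0.01, 0.4, 0, 0, -0.005, -0.15], [0, -0.02, 0.4, 0, 0, -0.006, -0.15], [0, 0, 0.27, 0, 0, 0, -0.15], [0, 0, 0.27, 0, 0, 0, -0.15], [0, 0, 0, 0, 0, 0, -0.15], [0, 0, 0, 0, 0, 0, -1], [0, 0, 0, 0, 0, 0, -1], [0, 0, 0, 0, 0, 0, -1], [0, 0, 0, 0, 0, 0, -1]])

```text
clock: 8.98
position: [0.531, -0.233, 0.0106]
tcp_rot: [3.14, -0.002, 0.174]
ft_force: [0.4, 2.1, 7.2]
opening: 0.166
grip_force: 51.0
```

Run:
```python
from h import *
s=env.get_state();print(s["position"],s["tcp_rot"],s["opening"],s["grip_force"])
plan([(.530,-.2325,.13,10,-1),(.50,.115,.15,-5,-1,1)])
```

```text
[ 0.531  -0.233   0.0106] [ 3.1404 -0.0019  0.1743] 0.1657498675288239 51.025670170784
12
[[0.0, 0.0, -0.53, 0.0, 0.0, 0.0, -1.0], [0.0, 0.0, -0.53, 0.0, -0.001, 0.0, -1.0], [-0.01, -0.006, -0.532, 0.001, 0.0, 0.0, -1.0], [0.05, -0.58, -0.03, 0.0, 0.0, 0.021, -1.0], [0.03, -0.58, -0.03, 0.0, 0.0, 0.021, -1.0], [0.01, -0.58, -0.03, 0.0, 0.0, 0.021, -1.0], [0.0, -0.58, -0.04, 0.0, 0.0, 0.021, -1.0], [-0.03, -0.58, -0.03, 0.0, 0.0, 0.021, -1.0], [-0.04, -0.58, -0.04, 0.0, 0.0, 0.021, -1.0], [-0.06, -0.58, -0.03, 0.0, 0.0, 0.02, -1.0], [-0.086, -0.577, -0.035, 0.0, 0.0, 0.021, -1.0], [0.0, 0.0, 0.0, 0.0, 0.0, 0.0, -1.0]]
```

Call:
servo_tool(deltas=[[0, 0, -0.53, 0, 0, 0, -1], [0, 0, -0.53, 0, 0, 0, -1], [0, 0, -0.53, 0, 0, 0, -1], [0.05, -0.58, -0.03, 0, 0, 0.021, -1], [0.03, -0.58, -0.03, 0, 0, 0.021, -1], [0.01, -0.58, -0.03, 0, 0, 0.021, -1], [0, -0.58, -0.04, 0, 0, 0.021, -1], [-0.03, -0.58, -0.03, 0, 0, 0.021, -1], [-0.04, -0.58, -0.04, 0, 0, 0.021, -1], [-0.06, -0.58, -0.03, 0, 0, 0.02, -1], [-0.09, -0.58, -0.03, 0, 0, 0.021, -1], [0, 0, 0, 0, 0, 0, -1]])

```text
clock: 10.48
position: [0.4994, 0.1174, 0.1484]
tcp_rot: [-3.141, -0.001, -0.084]
ft_force: [0.3, 0.2, -0.4]
opening: 0.166
grip_force: 50.2
```

Run:
```python
from h import *
s=env.get_state();print(s["position"],s["tcp_rot"],s["opening"],s["grip_force"])
save("wrist","w1")
plan([(.50,.115,.057,-5,-1)])
```

```text
[0.4994 0.1174 0.1484] [-3.1413 -0.0005 -0.0842] 0.16575420596104654 50.22345185279846
3
[[0.0, 0.0, 0.41, 0.0, 0.0, 0.0, -1.0], [0.0, 0.01, 0.4, 0.0, 0.0, 0.001, -1.0], [0.005, 0.001, 0.406, 0.0, 0.0, 0.0, -1.0]]
```

View pics/w1.png

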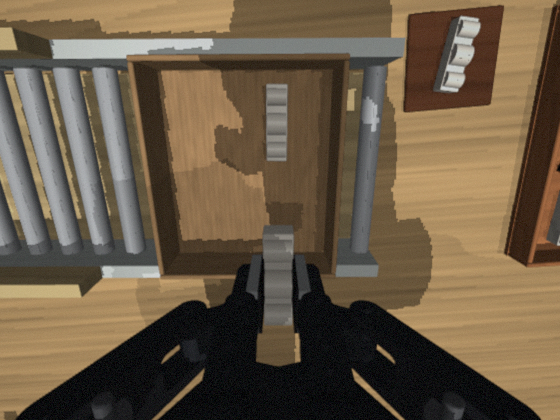

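The first rest is inside the carton at (277,122). The second is held over the carton at (278,275).

Call:
servo_tool(deltas=[[0.03, 0, 0.41, 0, 0, 0, -1], [0.03, 0.01, 0.4, 0, 0, 0.001, -1], [0, 0, 0.41, 0, 0, 0, -1], [0, 0, 0, 0, 0, 0, -1], [0, 0, 0, 0, 0, 0, -0.3], [0, 0, 0, 0, 0, 0, -0.3], [0, 0, -0.4, 0, 0, 0, -0.3], [0, 0, -0.6, 0, 0, 0, -0.3], [0, 0, -0.3, 0, 0, 0, -0.3]])

```text
clock: 11.65
position: [0.5053, 0.1138, 0.1571]
tcp_rot: [-3.141, -0.004, -0.089]
ft_force: [0.6, -0.5, -0.7]
opening: 0.35
grip_force: 0.0
```

Run:
```python
from h import *
s=env.get_state();print(s["position"],s["tcp_rot"],s["opening"],s["ft_force"])
plan([(.46,-.17,.11,-5,-.15,1)])
```

```text
[0.5053 0.1138 0.1571] [-3.1411 -0.0043 -0.0894] 0.3497123163968987 [ 0.5886 -0.4667 -0.687 ]
8
[[-0.04, 0.55, 0.09, 0.0, 0.0, 0.0, -0.15], [-0.04, 0.55, 0.09, 0.0, 0.0, 0.0, -0.15], [-0.04, 0.54, 0.09, 0.0, -0.001, 0.0, -0.15], [-0.04, 0.55, 0.09, 0.0, 0.0, 0.0, -0.15], [-0.04, 0.54, 0.09, 0.0, -0.001, 0.0, -0.15], [-0.03, 0.55, 0.09, 0.0, 0.0, -0.001, -0.15], [-0.037, 0.544, 0.085, 0.0, -0.001, 0.0, -0.15], [0.0, 0.0, 0.0, 0.0, 0.0, 0.0, -0.15]]
```

Call:
servo_tool(deltas=[[-0.04, 0.55, 0.09, 0, 0, 0, -0.15], [-0.04, 0.55, 0.09, 0, 0, 0, -0.15], [-0.04, 0.54, 0.09, 0, -0.001, 0, -0.15], [-0.04, 0.55, 0.09, 0, 0, 0, -0.15], [-0.04, 0.54, 0.09, 0, -0.001, 0, -0.15], [-0.03, 0.55, 0.09, 0, 0, 0, -0.15], [-0.04, 0.54, 0.09, 0, -0.001, 0, -0.15], [0, 0, 0, 0, 0, 0, -0.15]])

```text
clock: 12.65
position: [0.4581, -0.1721, 0.107]
tcp_rot: [3.141, 0.004, -0.093]
ft_force: [-0.3, -0.3, -0.9]
opening: 0.421
grip_force: 0.0
```

Run:
```python
from h import *
env.capture("wrist"); env.capture("wrist"); rects("wrist","rest0",.024); rects("wrist","stand0",.023)
s=env.get_state();print(s["position"],s["tcp_rot"],s["opening"],s["ft_force"])
```

```text
rest0 0.93 px 79.0 31.0 ctr [ 0.6052 -0.0467] rectc [ 0.6042 -0.0461] [27.5653 39.1526] yaw -9.4
rest0 0.77 px 282.0 214.0 ctr [ 0.4614 -0.1731] rectc [ 0.4603 -0.173 ] [15.5649 57.373 ] yaw -2.5
stand0 0.87 px 496.0 200.0 ctr [ 0.458  -0.3479] rectc [ 0.4574 -0.3476] [41.8927 43.3707] yaw 69.4
stand0 0.86 px 436.0 20.0 ctr [ 0.5911 -0.2875] rectc [ 0.5936 -0.289 ] [26.9774 40.8018] yaw -88.6
stand0 0.85 px 353.0 25.0 ctr [ 0.5928 -0.2322] rectc [ 0.5944 -0.2327] [30.1298 37.6063] yaw 86.6
stand0 0.8 px 352.0 210.0 ctr [ 0.4602 -0.2303] rectc [ 0.4602 -0.2301] [37.5234 37.7562] yaw 29.8
stand0 0.73 px 432.0 114.0 ctr [ 0.5304 -0.2903] rectc [ 0.5301 -0.29  ] [42.2845 35.0594] yaw 84.3
[ 0.4587 -0.1689  0.1073] [ 3.1414  0.0041 -0.0887] 0.42274074911467135 [-0.1057 -0.1637 -0.9286]
```

Run:
```python
from h import *
plan([(.460,-.173,.05,-3,-.4),(.460,-.173,.009,-3,-.4)],vmax=.45)
```

```text
4
[[0.01, 0.03, 0.38, 0.0, 0.001, -0.012, -0.4], [0.015, 0.023, 0.384, 0.0, 0.002, -0.011, -0.4], [0.0, 0.0, 0.27, 0.0, 0.0, 0.0, -0.4], [-0.001, -0.001, 0.276, 0.0, 0.0, 0.0, -0.4]]
```

Call:
servo_tool(deltas=[[0.01, 0.03, 0.1, 0, 0.001, -0.012, -0.4], [0.015, 0.023, 0.3, 0, 0.002, -0.011, -0.4], [0, 0, 0.36, 0, 0, 0, -0.4], [0, 0, 0.27, 0, 0, 0, -0.4], [0, 0, 0.27, 0, 0, 0, -0.4], [0, 0, 0, 0, 0, 0, -0.4], [0, 0, 0, 0, 0, 0, -1], [0, 0, 0, 0, 0, 0, -1], [0, 0, 0, 0, 0, 0, -1], [0, 0, 0, 0, 0, 0, -1]])

```text
clock: 14.1
position: [0.4601, -0.1739, 0.0097]
tcp_rot: [3.141, -0.001, -0.053]
ft_force: [-0.8, -0.1, -0.1]
opening: 0.167
grip_force: 51.1
```

Run:
```python
from h import *
s=env.get_state();print(s["position"],s["tcp_rot"],s["opening"],s["grip_force"])
plan([(.46,-.173,.13,-3,-1),(.54,.165,.15,-5,-1,1)])
```

```text
[ 0.4601 -0.1739  0.0097] [ 3.1413 -0.0007 -0.0534] 0.16681980052297501 51.06493592262268
12
[[0.0, 0.0, -0.53, 0.0, 0.0, 0.0, -1.0], [0.0, -0.01, -0.54, 0.0, 0.0, 0.0, -1.0], [0.0, -0.001, -0.535, 0.0, 0.0, -0.001, -1.0], [0.1, -0.57, -0.03, 0.0, 0.0, 0.003, -1.0], [0.1, -0.57, -0.03, 0.0, 0.0, 0.003, -1.0], [0.1, -0.57, -0.03, 0.0, 0.0, 0.003, -1.0], [0.1, -0.57, -0.04, 0.0, 0.0, 0.003, -1.0], [0.09, -0.57, -0.03, 0.0, 0.0, 0.003, -1.0], [0.09, -0.57, -0.04, 0.0, 0.0, 0.003, -1.0], [0.09, -0.57, -0.03, 0.0, 0.0, 0.002, -1.0], [0.087, -0.579, -0.037, 0.0, 0.0, 0.003, -1.0], [0.0, 0.0, 0.0, 0.0, 0.0, 0.0, -1.0]]
```

Call:
servo_tool(deltas=[[0, 0, -0.53, 0, 0, 0, -1], [0, -0.01, -0.54, 0, 0, 0, -1], [0, 0, -0.53, 0, 0, 0, -1], [0.1, -0.57, -0.03, 0, 0, 0.003, -1], [0.1, -0.57, -0.03, 0, 0, 0.003, -1], [0.1, -0.57, -0.03, 0, 0, 0.003, -1], [0.1, -0.57, -0.04, 0, 0, 0.003, -1], [0.09, -0.57, -0.03, 0, 0, 0.003, -1], [0.09, -0.57, -0.04, 0, 0, 0.003, -1], [0.09, -0.57, -0.03, 0, 0, 0.002, -1], [0.09, -0.58, -0.04, 0, 0, 0.003, -1], [0, 0, 0, 0, 0, 0, -1]])

```text
clock: 15.6
position: [0.5409, 0.1675, 0.1497]
tcp_rot: [-3.141, -0.001, -0.086]
ft_force: [-0.4, -0.9, -0.4]
opening: 0.17
grip_force: 51.1
```

Run:
```python
from h import *
s=env.get_state();print(s["position"],s["tcp_rot"],s["opening"],s["grip_force"])
save("wrist","w2")
plan([(.54,.165,.057,-5,-1)])
```

```text
[0.5409 0.1675 0.1497] [-3.1409 -0.0008 -0.0859] 0.16997024970075703 51.08854115009308
3
[[0.0, 0.0, 0.41, 0.0, 0.0, 0.0, -1.0], [0.0, 0.01, 0.41, 0.0, 0.0, 0.0, -1.0], [-0.004, 0.002, 0.412, 0.0, 0.0, 0.0, -1.0]]
```

View pics/w2.png

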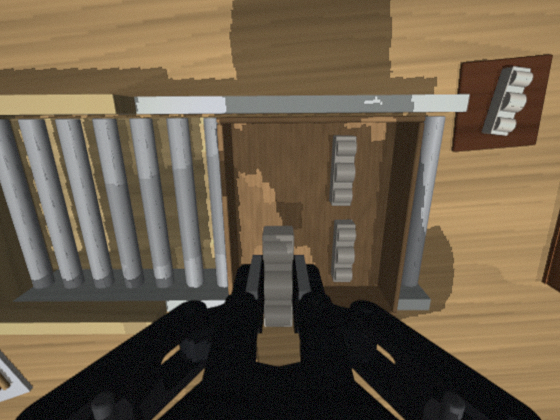

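Two rests lie in the carton at (344,170) and (343,250). The third is held at (278,275), inside the carton's left wall.

Call:
servo_tool(deltas=[[0, 0, 0.41, 0, 0, 0, -1], [0, 0.01, 0.41, 0, 0, 0, -1], [0, 0, 0.41, 0, 0, 0, -1], [0, 0, 0, 0, 0, 0, -1], [0, 0, 0, 0, 0, 0, -0.3], [0, 0, 0, 0, 0, 0, -0.3], [0, 0, -0.4, 0, 0, 0, -0.3], [0, 0, -0.6, 0, 0, 0, -0.3], [0, 0, -0.3, 0, 0, 0, -1], [-0.1, 0.6, -0.2, 0, 0, 0, -1], [-0.1, 0.6, -0.1, 0, 0, 0, -1], [-0.1, 0.6, 0, 0, 0, 0, -1]])

```text
clock: 17.15
position: [0.5061, 0.0305, 0.1789]
tcp_rot: [3.141, -0.003, -0.089]
ft_force: [0.6, 0.1, 0.6]
opening: -0.0
grip_force: 0.0
```

Run:
```python
from h import *
s=env.get_state();print(s["position"],s["tcp_rot"],s["opening"],s["ft_force"])
im=save("top","top3")
rects("top","carton",.09,.3); rects("top","rest0",.024); rects("top","track",.06)
for _ in range(3):
  if _: env.capture("top")
  for q in("track","bay_end","carton"):
    print(q,[(round(d["confidence"],2),c2w("top",d["position"])) for d in env.pinpoint("top",q)][:1])
cv2.imwrite("pics/crop3.png",cv2.resize(im[170:310,85:475],None,fx=2.05,fy=2.05,interpolation=cv2.INTER_CUBIC)[:,:,::-1])
```

```text
[0.5061 0.0305 0.1789] [ 3.1414 -0.003  -0.0889] -0.00035303902677756447 [0.57   0.1261 0.5721]
carton 0.76 px 218.0 236.0 ctr [0.5536 0.1665] rectc [0.5393 0.1398] [143.8883 163.3485] yaw -25.6
rest0 0.71 px 310.0 212.0 ctr [ 0.6147 -0.0422] rectc [ 0.6144 -0.0419] [20.6001 57.6346] yaw -11.6
rest0 0.5 px 220.0 245.0 ctr [0.5367 0.1696] rectc [0.5371 0.1696] [16.6648 55.2354] yaw -7.0
track 0.96 px 156.0 236.0 ctr [0.5546 0.3099] rectc [0.548 0.236] [424.3878 199.8747] yaw -84.5
track 0.34 px 402.0 250.0 ctr [ 0.5249 -0.2505] rectc [ 0.5283 -0.252 ] [271.2355 230.3256] yaw 88.3
track [(0.71, array([ 0.5432,  0.221 , -0.006 ]))]
bay_end [(0.65, array([0.5642, 0.4202, 0.0419]))]
carton [(0.93, array([0.5371, 0.1345, 0.045 ]))]
track [(0.61, array([ 0.5449,  0.2207, -0.004 ]))]
bay_end [(0.77, array([0.5652, 0.4201, 0.0432]))]
carton [(0.61, array([0.5361, 0.134 , 0.0448]))]
track [(0.61, array([ 0.5422,  0.2207, -0.0076]))]
bay_end [(0.88, array([0.5651, 0.4183, 0.0427]))]
carton [(0.48, array([ 0.7168, -0.2073, -0.0003]))]
```

View pics/crop3.png

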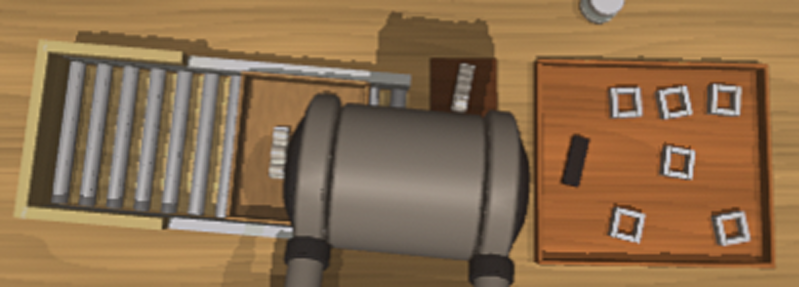

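The tray now holds no brush rests; only six stands and the ink stick at crop (576,162) remain. The carton holds all three, and the third shows at crop (280,150). Next I push along the track direction, about 6° off +y.

Run:
```python
from h import *
s=env.get_state();print(s["position"])
plan([(.526,.018,.11,-6,-1),(.526,.018,.062,-6,-1)],vmax=.4)
u=.225/.994
plan([(.526,.018,.062,-6,-1),(.526+.106*.222,.018+.222*.994,.062,-6,-1)],vmax=.28)
```

```text
[0.5061 0.032  0.1772]
5
[[0.09, 0.05, 0.3, 0.0, 0.0, 0.003, -1.0], [0.1, 0.06, 0.3, 0.0, 0.0, 0.003, -1.0], [0.091, 0.051, 0.296, 0.0, 0.0, 0.004, -1.0], [0.0, 0.0, 0.32, 0.0, 0.0, 0.0, -1.0], [0.001, 0.0, 0.32, 0.0, 0.0, 0.0, -1.0]]
17
[[0.05, 0.03, 0.26, 0.0, 0.0, 0.002, -1.0], [0.05, 0.03, 0.26, 0.0, 0.0, 0.002, -1.0], [0.05, 0.03, 0.25, 0.0, 0.0, 0.001, -1.0], [0.04, 0.02, 0.26, 0.0, 0.0, 0.002, -1.0], [0.05, 0.03, 0.25, 0.0, 0.0, 0.001, -1.0], [0.042, 0.021, 0.256, 0.0, 0.0, 0.002, -1.0], [0.0, -0.27, 0.0, 0.0, 0.0, 0.0, -1.0], [0.0, -0.27, 0.0, 0.0, 0.0, 0.0, -1.0], [0.0, -0.27, 0.0, 0.0, 0.0, 0.0, -1.0], [0.0, -0.27, 0.0, 0.0, 0.0, 0.0, -1.0], [0.0, -0.27, 0.0, 0.0, 0.0, 0.0, -1.0], [0.0, -0.27, 0.0, 0.0, 0.0, 0.0, -1.0], [0.0, -0.27, 0.0, 0.0, 0.0, 0.0, -1.0], [0.0, -0.27, 0.0, 0.0, 0.0, 0.0, -1.0], [0.0, -0.27, 0.0, 0.0, 0.0, 0.0, -1.0], [0.0, -0.26, 0.0, 0.0, 0.0, 0.0, -1.0], [0.004, -0.269, 0.0, 0.0, 0.0, 0.0, -1.0]]
```

Call:
servo_tool(deltas=[[0.09, 0.05, 0.3, 0, 0, 0.003, -1], [0.1, 0.06, 0.3, 0, 0, 0.003, -1], [0.09, 0.05, 0.3, 0, 0, 0.004, -1], [0, 0, 0.32, 0, 0, 0, -1], [0, 0, 0.32, 0, 0, 0, -1], [0, -0.15, 0, 0, 0, 0, -1], [0, -0.15, 0, 0, 0, 0, -1], [0, -0.12, 0, 0, 0, 0, -1], [0, -0.12, 0, 0, 0, 0, -1], [0, -0.15, 0, 0, 0, 0, -1], [0, -0.18, 0, 0, 0, 0, -1], [0, -0.18, 0, 0, 0, 0, -1]])

```text
clock: 19.4
position: [0.5341, 0.0969, 0.0619]
tcp_rot: [3.141, 0.0, -0.105]
ft_force: [-1.9, -2.6, 1.4]
opening: 0.003
grip_force: 1.4
```

Call:
servo_tool(deltas=[[0, -0.18, 0, 0, 0, 0, -1], [0, -0.18, 0, 0, 0, 0, -1], [0, -0.18, 0, 0, 0, 0, -1], [0, -0.18, 0, 0, 0, 0, -1], [0, -0.18, 0, 0, 0, 0, -1], [0, -0.18, 0, 0, 0, 0, -1], [0, -0.18, 0, 0, 0, 0, -1]])

```text
clock: 20.27
position: [0.5441, 0.191, 0.0618]
tcp_rot: [-3.142, 0.0, -0.105]
ft_force: [-0.9, -3.5, 0.3]
opening: 0.0
grip_force: 1.2
```

Run:
```python
from h import *
s=env.get_state();print(s["position"],s["tcp_rot"],s["ft_force"])
env.capture("top");rects("top","carton",.09,.3)
for q in("bay_end","carton"):
    print(q,[(round(d["confidence"],2),c2w("top",d["position"])) for d in env.pinpoint("top",q)][:1])
save("wrist","w3")
```

```text
[0.5441 0.191  0.0618] [-3.1416  0.0002 -0.1053] [-0.8713 -3.4785  0.2881]
carton 0.6 px 173.0 255.0 ctr [0.5127 0.2628] rectc [0.5514 0.2682] [182.2346 115.1689] yaw 29.9
bay_end [(0.81, array([0.5653, 0.4179, 0.043 ]))]
carton []
```

View pics/w3.png

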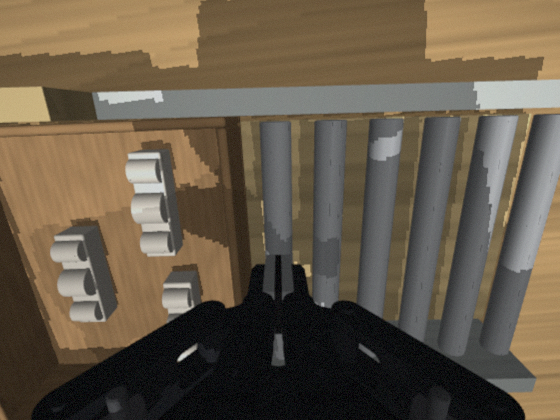

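The three rests sit in the carton at (150,205), (82,275) and (180,295), and the fingers are touching its rear wall. I keep pushing.

Call:
servo_tool(deltas=[[0, -0.16, 0, 0, 0, 0, -1], [0, -0.16, 0, 0, 0, 0, -1], [0, -0.16, 0, 0, 0, 0, -1], [0, -0.13, 0, 0, 0, 0, -1], [0, -0.1, 0, 0, 0, 0, -1], [0, -0.07, 0, 0, 0, 0, -1], [0, -0.05, 0, 0, 0, 0, -1], [0, 0, 0, 0, 0, 0, -1]])

```text
clock: 21.52
position: [0.551, 0.2524, 0.062]
tcp_rot: [-3.141, -0.001, -0.105]
ft_force: [0.5, 0.1, -0.1]
opening: 0.0
grip_force: 0.0
```

Call:
servo_tool(deltas=[[0, -0.03, 0, 0, 0, 0, -1], [0, -0.03, 0, 0, 0, 0, -1], [0, -0.03, 0, 0, 0, 0, -1]])

```text
clock: 21.9
position: [0.5515, 0.2587, 0.0619]
tcp_rot: [-3.142, -0.0, -0.105]
ft_force: [0.2, -0.7, 1.2]
opening: 0.003
grip_force: 0.6
```

Call:
servo_tool(deltas=[[0, -0.03, 0, 0, 0, 0, -1], [0, -0.03, 0, 0, 0, 0, -1], [0, -0.03, 0, 0, 0, 0, -1]])

```text
clock: 22.28
position: [0.5518, 0.2649, 0.0619]
tcp_rot: [3.14, 0.001, -0.105]
ft_force: [-2.2, -9.4, 5.2]
opening: -0.003
grip_force: 4.8
```

Call:
servo_tool(deltas=[[0, -0.03, 0, 0, 0, 0, -1], [0, -0.02, 0, 0, 0, 0, -1]])

```text
clock: 22.52
position: [0.5513, 0.2653, 0.0619]
tcp_rot: [3.134, 0.003, -0.105]
ft_force: [-5.2, -21.7, 9.3]
opening: 0.001
grip_force: 11.3
```

The fingers stopped at y≈0.265, where I predicted the end wall. I back off slowly, lift and check.

Call:
servo_tool(deltas=[[0, 0.04, 0, 0, 0, 0, -1], [0, 0.05, 0, 0, 0, 0, -1], [0, 0.2, 0, 0, 0, 0, -1], [0, 0.4, 0, 0, 0, 0, -1], [0, 0.4, -0.4, 0, 0, 0, -1], [0, 0.6, -0.5, 0, 0, 0, -0.15], [0, 0.6, -0.2, 0, 0, 0, -0.15], [0, 0.6, 0, 0, 0, 0, -0.15], [0, 0.6, 0, 0, 0, 0, -0.15]])

```text
clock: 23.65
position: [0.5246, 0.0071, 0.1447]
tcp_rot: [-3.142, -0.001, -0.105]
ft_force: [0.3, -0.1, 0.1]
opening: 0.423
grip_force: 0.0
```

Run:
```python
from h import *
s=env.get_state();print(s["position"],s["tcp_rot"],s["ft_force"])
im=save("top","top4");rects("top","carton",.09,.3); rects("top","rest0",.024)
for q in("bay_end","carton"):
    print(q,[(round(d["confidence"],2),c2w("top",d["position"])) for d in env.pinpoint("top",q)][:1])
cv2.imwrite("pics/crop4.png",cv2.resize(im[170:310,85:475],None,fx=2.05,fy=2.05,interpolation=cv2.INTER_CUBIC)[:,:,::-1])
plan([(.610,-.045,.115,-12,-.15,1)])
```

```text
[0.5246 0.0071 0.1447] [-3.1415 -0.0011 -0.1053] [ 0.327  -0.077   0.1246]
carton 0.93 px 136.0 234.0 ctr [0.5571 0.3454] rectc [0.5572 0.3429] [152.1688 160.3941] yaw -3.8
carton 0.39 px 196.0 243.0 ctr [0.5387 0.2133] rectc [0.5459 0.2293] [407.9627 192.1298] yaw 84.0
carton 0.38 px 389.0 220.0 ctr [ 0.5914 -0.2134] rectc [ 0.5905 -0.2133] [31.2898 36.0374] yaw -87.3
rest0 0.72 px 150.0 251.0 ctr [0.5207 0.3329] rectc [0.521  0.3334] [24.3414 56.7333] yaw -4.3
rest0 0.6 px 129.0 235.0 ctr [0.5585 0.385 ] rectc [0.5582 0.3855] [23.4863 56.4665] yaw -4.1
rest0 0.49 px 311.0 206.0 ctr [ 0.6302 -0.046 ] rectc [ 0.6307 -0.0463] [16.7912 26.6221] yaw -6.3
rest0 0.48 px 153.0 219.0 ctr [0.5963 0.331 ] rectc [0.5963 0.3314] [22.1405 57.7342] yaw -6.1
bay_end []
carton [(0.36, array([0.5193, 0.3184, 0.0489]))]
4
[[0.4, 0.2, 0.13, 0.0, 0.0, 0.022, -0.15], [0.41, 0.18, 0.13, 0.0, 0.0, 0.022, -0.15], [0.414, 0.172, 0.131, 0.0, 0.0, 0.022, -0.15], [0.0, 0.0, 0.0, 0.0, 0.0, 0.0, -0.15]]
```

View pics/crop4.png

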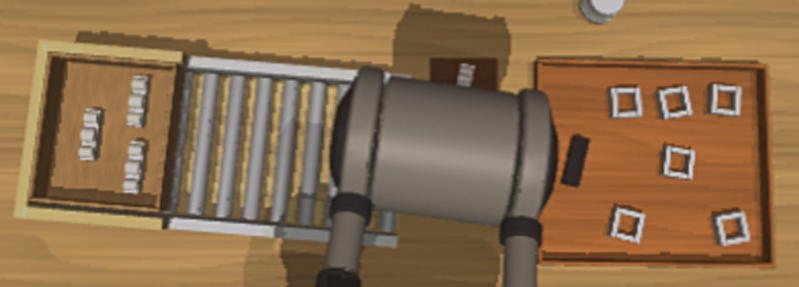

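The carton is in the bay against the end wall, with three rests visible at crop (90,135), (139,100) and (133,167). Now I go for the sample.

Call:
servo_tool(deltas=[[0.4, 0.2, 0.13, 0, 0, 0.022, -0.15], [0.41, 0.18, 0.13, 0, 0, 0.022, -0.15], [0.41, 0.17, 0.13, 0, 0, 0.022, -0.15], [0, 0, 0, 0, 0, 0, -0.15], [0, 0, 0, 0, 0, 0, -0.15]])

```text
clock: 24.52
position: [0.6093, -0.0434, 0.1148]
tcp_rot: [-3.141, 0.001, -0.207]
ft_force: [-0.6, 0.5, 0.3]
opening: 0.427
grip_force: 0.0
```

Run:
```python
from h import *
env.capture("wrist"); rects("wrist","rest0",.024)
s=env.get_state();print(s["position"],s["tcp_rot"],s["opening"],s["ft_force"])
```

```text
rest0 0.78 px 278.0 204.0 ctr [ 0.6192 -0.0456] rectc [ 0.6182 -0.0452] [17.2812 58.4754] yaw -11.0
[ 0.6093 -0.0436  0.1154] [-3.1414  0.0002 -0.2074] 0.4267064898306649 [ 0.3585 -0.4756  0.1319]
```

Run:
```python
from h import *
plan([(.617,-.045,.05,-11.5,-.15),(.617,-.045,.010,-11.5,-.15)],vmax=.45)
```

```text
4
[[0.05, 0.0, 0.44, 0.0, 0.0, -0.002, -0.15], [0.054, -0.002, 0.432, 0.0, 0.0, -0.002, -0.15], [0.0, 0.0, 0.27, 0.0, 0.0, 0.0, -0.15], [0.0, 0.0, 0.263, 0.0, 0.0, 0.0, -0.15]]
```

Call:
servo_tool(deltas=[[0.05, 0, 0.44, 0, 0, -0.002, -0.15], [0.05, 0, 0.43, 0, 0, -0.002, -0.15], [0, 0, 0.27, 0, 0, 0, -0.15], [0, 0, 0.26, 0, 0, 0, -0.15], [0, 0, 0, 0, 0, 0, -0.15], [0, 0, 0, 0, 0, 0, -1], [0, 0, 0, 0, 0, 0, -1], [0, 0, 0, 0, 0, 0, -1], [0, 0, 0, 0, 0, 0, -1]])

```text
clock: 25.75
position: [0.6179, -0.0462, 0.0115]
tcp_rot: [-3.141, -0.002, -0.203]
ft_force: [-1.6, 1.4, 6.4]
opening: 0.163
grip_force: 51.2
```

Run:
```python
from h import *
s=env.get_state();print(s["position"],s["opening"],s["grip_force"])
plan([(.617,-.045,.12,-11.5,-1),(.53,-.232,.12,9,-1,1)])
```

```text
[ 0.6179 -0.0462  0.0115] 0.1633801379486544 51.20346128940582
9
[[0.0, 0.0, -0.48, 0.0, 0.0, 0.0, -1.0], [-0.01, -0.01, -0.48, 0.0, -0.001, -0.001, -1.0], [-0.003, -0.004, -0.486, 0.0, 0.0, 0.0, -1.0], [-0.13, 0.53, 0.0, 0.0, 0.0, -0.046, -1.0], [-0.17, 0.53, 0.0, 0.0, 0.0, -0.046, -1.0], [-0.2, 0.51, 0.0, 0.0, 0.0, -0.045, -1.0], [-0.24, 0.5, 0.0, 0.0, 0.0, -0.046, -1.0], [-0.271, 0.473, -0.001, 0.0, 0.0, -0.045, -1.0], [0.0, 0.0, 0.0, 0.0, 0.0, 0.0, -1.0]]
```

Call:
servo_tool(deltas=[[0, 0, -0.48, 0, 0, 0, -1], [-0.01, -0.01, -0.48, 0, -0.001, 0, -1], [0, 0, -0.49, 0, 0, 0, -1], [-0.13, 0.53, 0, 0, 0, -0.046, -1], [-0.17, 0.53, 0, 0, 0, -0.046, -1], [-0.2, 0.51, 0, 0, 0, -0.045, -1], [-0.24, 0.5, 0, 0, 0, -0.046, -1], [-0.27, 0.47, 0, 0, 0, -0.045, -1], [0, 0, 0, 0, 0, 0, -1]])

```text
clock: 26.88
position: [0.5283, -0.2345, 0.1192]
tcp_rot: [3.141, 0.001, 0.152]
ft_force: [0.9, 0.0, -1.0]
opening: 0.166
grip_force: 50.4
```

Run:
```python
from h import *
s=env.get_state();print(s["position"],s["tcp_rot"],s["opening"],s["grip_force"])
save("wrist","w4"); rects("wrist","stand0",.023)
plan([(.53,-.232,.013,9,-1)],vmax=.4)
```

```text
[ 0.5283 -0.2345  0.1192] [3.1414 0.0013 0.152 ] 0.16595531028754087 50.435598492622375
stand0 0.92 px 345.0 220.0 ctr [ 0.5322 -0.2913] rectc [ 0.5316 -0.2909] [39.0747 36.7246] yaw 54.9
stand0 0.89 px 433.0 148.0 ctr [ 0.6041 -0.348 ] rectc [ 0.6037 -0.3475] [41.3771 34.2342] yaw 84.3
stand0 0.72 px 362.0 141.0 ctr [ 0.6004 -0.2897] rectc [ 0.6    -0.2894] [34.2405 36.9637] yaw -89.6
stand0 0.64 px 388.0 295.0 ctr [ 0.4637 -0.3499] rectc [ 0.4599 -0.3489] [42.0618 40.1375] yaw 54.3
stand0 0.63 px 294.0 131.0 ctr [ 0.6   -0.234] rectc [ 0.5997 -0.2336] [33.9467 33.9467] yaw 5.2
4
[[0.0, 0.0, 0.35, 0.0, 0.0, -0.001, -1.0], [0.0, 0.0, 0.35, 0.0, 0.0, 0.0, -1.0], [0.01, 0.0, 0.36, 0.0, 0.0, -0.001, -1.0], [0.0, 0.001, 0.355, 0.0, 0.001, 0.0, -1.0]]
```

View pics/w4.png

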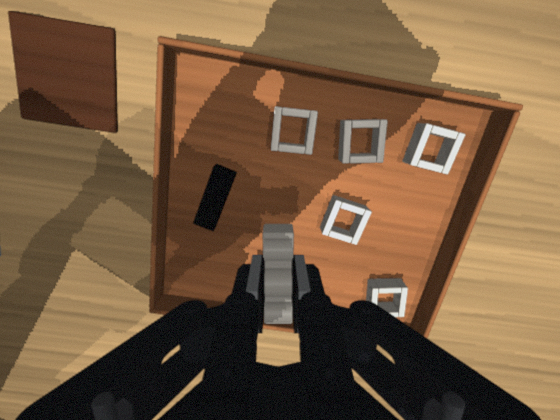

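The dish is empty, the sample is held at (278,270), and the free slot below it is clear. I lower and release.

Call:
servo_tool(deltas=[[0, 0, 0.35, 0, 0, 0, -1], [0.02, 0, 0.35, 0, 0, 0, -1], [0.01, 0, 0.35, 0, 0, 0, -1], [0, 0, 0.35, 0, 0, 0, -1], [0, 0, 0, 0, 0, 0, -1], [0, 0, 0, 0, 0, 0, -0.3], [0, 0, 0, 0, 0, 0, -0.3], [0, 0, -0.4, 0, 0, 0, -0.3], [0, 0, -0.6, 0, 0, 0, -0.3], [0, 0, -0.6, 0, 0, 0, -0.3], [-0.6, 0, -0.2, 0, 0, 0, -0.3], [-0.6, 0, 0, 0, 0, 0, -0.3]])

```text
clock: 28.48
position: [0.4427, -0.2462, 0.1514]
tcp_rot: [3.138, -0.002, 0.156]
ft_force: [-0.2, -1.8, -0.4]
opening: 0.348
grip_force: 0.0
```

Call:
servo_tool(deltas=[[-0.4, 0.4, 0, 0, 0, 0, -0.3], [0, 0.6, 0, 0, 0, 0, -0.3], [0, 0.6, 0, 0, 0, 0, -0.3], [0, 0.6, 0, 0, 0, 0, -0.3], [0, 0.6, 0, 0, 0, 0, -0.3], [0, 0, 0, 0, 0, 0, -0.3]])

```text
clock: 29.22
position: [0.4453, -0.4605, 0.1492]
tcp_rot: [3.14, 0.001, 0.153]
ft_force: [-0.1, 0.5, 0.5]
opening: 0.351
grip_force: 0.0
```

Run:
```python
from h import *
s=env.get_state();print(s["position"],s["tcp_rot"],s["opening"])
im=save("top","top5");rects("top","carton",.09,.3); rects("top","rest0",.024)
for q in("bay_end","carton"):
    print(q,[(round(d["confidence"],2),c2w("top",d["position"])) for d in env.pinpoint("top",q)][:1])
cv2.imwrite("pics/crop5.png",cv2.resize(im[170:310,85:475],None,fx=2.05,fy=2.05,interpolation=cv2.INTER_CUBIC)[:,:,::-1])
cv2.imwrite("pics/crop6.png",cv2.resize(im[180:290,90:190],None,fx=5,fy=5,interpolation=cv2.INTER_CUBIC)[:,:,::-1])
```

```text
[ 0.4453 -0.4605  0.1492] [3.1403 0.0008 0.1528] 0.3509414368613269
carton 0.91 px 136.0 234.0 ctr [0.5566 0.3455] rectc [0.5573 0.3435] [154.2885 160.2912] yaw -3.1
rest0 0.65 px 152.0 219.0 ctr [0.5966 0.3312] rectc [0.5965 0.3319] [24.6762 57.6676] yaw -5.4
rest0 0.54 px 415.0 249.0 ctr [ 0.5292 -0.2916] rectc [ 0.5287 -0.2915] [39.3243 34.8037] yaw 80.3
rest0 0.53 px 388.0 249.0 ctr [ 0.5286 -0.2269] rectc [ 0.5288 -0.2274] [55.4995 20.9455] yaw 9.6
rest0 0.53 px 129.0 235.0 ctr [0.5577 0.3841] rectc [0.5581 0.384 ] [51.8234 21.128 ] yaw -2.8
rest0 0.51 px 151.0 251.0 ctr [0.5209 0.3316] rectc [0.521  0.3323] [21.3114 57.1852] yaw -5.4
bay_end [(0.16, array([ 0.4591, -0.2357,  0.0053]))]
carton [(0.83, array([0.5578, 0.3469, 0.0473]))]
```

View pics/crop5.png

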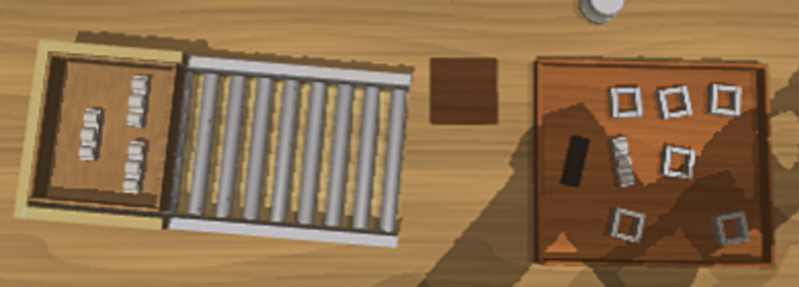

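View pics/crop6.png

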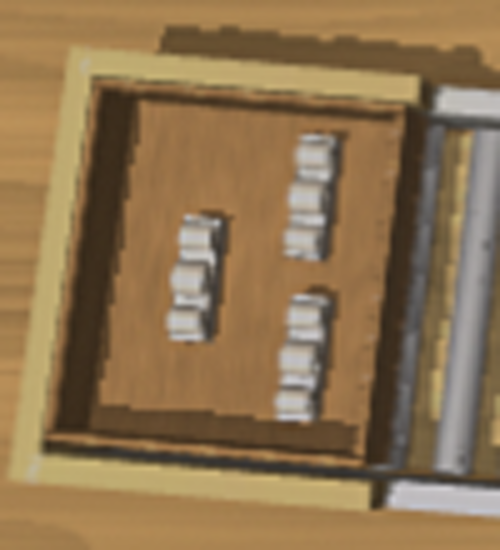

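The carton sits flush against the bay end wall with no gap, holding three rests. The dish is empty, and the sample rest is upright in the tray at crop (621,162) with all the other pieces. I hand the job in.

```bash
python3 -c "
from station import env
print(env.finish_job())"
```

```text
the job is handed in; nothing more can be done
None
```

The job is handed in: the sample was a brush rest, so all three brush rests from the tray are in the carton, the carton is pushed against the bay's end wall, and the sample is back in the tray; `finish_job` returned no verdict.

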